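Find the marked slide carrier

ROBOT

A 6-joint arm with a two-finger parallel gripper is mounted at the origin on a cart in front of the work surface, level with it; the furniture and walls round the work are solid. World frame = base frame: x ahead of the robot, y to its left, z up, the work surface at z = 0. Lengths are in m, angles in rad, forces in N, time in s.
With the tool pointing down it reaches from about 0.425 to 0.95 m from the base axis. Payload 3.5 kg.
Tool frame: the origin (TCP) lies at the very end of the fingers, on their centre line; the grasp point (between the pads) lies 19 mm behind it (ctrl.grip_point_offset is the distance from the TCP to the grasp point, in m); z points along the fingers, y is the line along which they close (so a half turn about z gives the same grasp; the last joint's range is limited). The gripper opens to 85 mm and grips with 20 to 120 N. Pads are 22 mm wide; open, the fingers measure 114 mm over their backs; the gripper's body (76 mm by 85 mm) begins 54 mm behind the grasp point. The pads swing forward as they close: fully open they stand 13 mm farther back than shut.
Start: joints at [1.183, 0.286, 1.577, -0, 1.279, -0.15], TCP at [0.159, 0.656, 0.231] pointing down, gripper open.
Joint ranges: [-2.77, 2.77], [-0.9, 2.22], [0.21, 2.48], [-1.53, 4.67], [0.24, 2.81], [-2.84, 2.84]. Speed limits (rad/s): [2.79, 2.79, 3.14, 3.14, 3.14, 3.14].

INTERFACE

Orientations are given as a unit quaternion [x, y, z, w].
In Python, from plant import ctrl gives the robot as it stands. The module is installed in compiled form; this text tells all that it offers.
- The arm moves only by the shell command python3 -m pendant 'ROWS' [OPENING] [FORCE]. ROWS is JSON, a list of rows, each an object of numbers: "dx", "dy", "dz": the shift along the tool's x, y, z in cm; "twist": the turn about the tool's z in degrees. A call has 1 to 10 rows; each row is the pose to reach, as a shift and turn from the pose commanded when the call began, along the tool's axes at that moment; what a row does not reach only later rows make up. A row lasts 1/8 s, in which the tool goes at most 62.5 mm and 10.7 degrees, less where a joint would pass 70% of its speed; a pose out of reach is approached as far as the arm can. A call with a gripper value outside its range is refused whole. OPENING is the opening in per cent of the stroke, from 0 (shut) to 100 (fully open), set as the call begins (- or left out, the last holds). The fingers move at their own pace and stop on an object; FORCE is the grip in N (left out, the last holds). Time passes only in rows, so rows that repeat a pose let the fingers close. It gives the time, the measured TCP pose, the force, the opening and the grip force at its end, in the units of the state.
- ctrl.get_state(): the state, without advancing time (a new reading comes with each control period).
- ctrl.read_camera(name): name is "scene" or "top"; returns a dict with "img" (400x640x3 uint8, red, green, blue), "depth" (400x640 float32, m along the optical axis (not along the pixel's ray), 0 where there is no reading), "camera_matrix" (3x3 intrinsics, pixels), "xyz" and "rotation" of the camera in the world. Camera axes: x right, y up, looking along -z (the intrinsics and any distortion apply to the point x, -y, -z); pixel columns grow to the right and rows downward; lengths in m; the calibration is good to about 2 mm. A picture is of the moment at which its call begins.
- ctrl.sign_off(): hands the job in; it is judged then, once.
The state is a dict: "time": time; "qpos": joint angles; "dq": joint speeds; "joint_efforts": joint torques, N m; "eef_pos": TCP position; "tcp_rot": TCP orientation; "contact_force": force on the tool from outside, world axes, zero at the start; "wrist_torque": the same for the moment, N m; "opening": opening from 0.0 (shut) to 1.0 (fully open); "finger_force": force on a finger pad.
Only numpy, scipy, OpenCV 4.12 (cv2) and the standard library are available. Lean on these libraries where they do the work, as an engineer would, in place of code of your own. Each camera call takes 0.05 s, during which the arm holds its last target. There are 200 camera calls.

TASK

Three look-alike slide carriers lean in the sloping stand and one of them has a cross on its underside. Tip every carrier forward over its lip so that it lies underside up on the ledge in front of it, then move the one with the cross into the shallow tray and lay it down flat there, still underside up, without dropping it in. Leave the other two lying underside up on the ledges, and do not disturb the brown bottle beside the stand, the timer or tape roll.

Things in the scene. Friction and masses are not known exactly. Their poses are not given: they have to be found in the camera images.
- stand: fixed metal stand, three places in a row at y = -105, 0, +105 mm. Origin on the worktop below the middle lip; x points away from the robot at yaw 0 (up the slope), z up. Each carrier's lower edge stands in a slot (floor 4 mm high) behind its lip; it leans back at 50 degrees from level on two rails that end at x = 47 mm, 46 mm high
- ledge (a point): middle of the top of the middle grey ledge; all three alike. A ledge is 44 mm wide, 12 mm high, from x = -105 to 0 mm of the stand, and its rear end (x = 0) is the lip. Between the ledges is bare worktop as far back as x = -20 mm
- slope_top (a point): middle of the top edge of the carrier that leans in the middle place, as at the start (a point fixed to the stand): x = 62 mm, 76 mm high. The upper third of a leaning carrier is free; the tall oven stands only a hand's width behind the right end. Pushed toward the stand's -x near its top edge, a carrier turns about the lip and, once past upright, falls onto its ledge by itself
- carrier_a_centre (a point): slide carrier, a flat bare-metal plate 90 x 60 x 10 mm, about 0.1 kg, one of three that look alike from the front (face with a shallow slide pocket; plain flat back). The point is its centre, half-way through the thickness. Axes: x along its 90 mm length (up the slope at the start), y along its 60 mm width, z out of its face: z points down once it lies underside up.
- carrier_b_centre (a point): slide carrier, a flat bare-metal plate 90 x 60 x 10 mm, about 0.1 kg, one of three that look alike from the front (face with a shallow slide pocket; plain flat back). The point is its centre, half-way through the thickness. Axes: x along its 90 mm length (up the slope at the start), y along its 60 mm width, z out of its face: z points down once it lies underside up.
- carrier_c_centre (a point): slide carrier, a flat bare-metal plate 90 x 60 x 10 mm, about 0.1 kg, one of three that look alike from the front (face with a shallow slide pocket; plain flat back). The point is its centre, half-way through the thickness. Axes: x along its 90 mm length (up the slope at the start), y along its 60 mm width, z out of its face: z points down once it lies underside up.
- mark (a point): centre of the dark metal cross, two bars 52 x 8 mm, on the underside of one of the three carriers; 5 mm from that carrier's centre. It cannot be seen until the carrier is turned over
- tray: fixed shallow metal tray to the right of the stand, 130 (x) x 160 (y) mm outside, 122 x 152 mm inside; origin on the worktop under its centre; floor top at 3 mm, wall tops at 11 mm. Small lugs stick out 9 mm from its two y walls
- bottle_eosin: brown screw-cap bottle, 60 mm across, 118 mm tall, left of the stand; origin at the centre of its foot; leave it alone
- timer: small white bench timer, 62 x 68 x 18 mm, beyond the tray; origin at the centre of its foot; leave it alone
- tape_roll: roll of tape, 62 mm across, 19 mm tall, far left; origin at the centre of its foot; leave it alone
Not all that is in view belongs to the job. Leave any blue or turquoise look-alike of the part that bears carrier_a_centre alone.

How it is judged:
On the way:
1. the carrier with the cross has been turned over and lies underside up on a ledge of the stand (angle between carrier_b_centre's own z axis and vertical above 2.95 rad and x of carrier_b_centre in the frame of stand between -0.08 and -0.005 m and y of carrier_b_centre in the frame of stand between -0.16 and 0.16 m and z of carrier_b_centre in the frame of stand between 0.012 and 0.024 m), for 0.2 s.
At the end, for the whole second after the job is handed in: The carrier with the cross lies flat (within 4 degrees) on the tray's floor inside its walls, underside up; the other two lie underside up (within 10 degrees) on the stand's ledges, centres 5 to 80 mm in front of the lip; all at rest (horizontal distance between carrier_b_centre and tray below 0.065 m and z of carrier_b_centre in the frame of tray below 0.0105 m and angle between carrier_b_centre's own z axis and vertical above 3.06 rad and linear speed of each of carrier_b, carrier_a, carrier_c below 0.02 m/s and angle between each of carrier_a_centre, carrier_c_centre's own z axis and vertical above 2.95 rad and x of carrier_a_centre in the frame of stand between -0.08 and -0.005 m and y of carrier_a_centre in the frame of stand between -0.16 and 0.16 m and z of carrier_a_centre in the frame of stand between 0.012 and 0.024 m and x of carrier_c_centre in the frame of stand between -0.08 and -0.005 m and y of carrier_c_centre in the frame of stand between -0.16 and 0.16 m and z of carrier_c_centre in the frame of stand between 0.012 and 0.024 m); the robot touches nothing.
It fails at once if the marked carrier falls freely into the tray from more than about 40 mm (horizontal distance between carrier_b_centre and tray below 0.08 m and z of carrier_b_centre in the frame of tray above 0.05 m and contact force between carrier_b and anything else below 0.01 N).
It fails at once if bottle eosin pushed aside by more than 20 mm (distance of bottle_eosin from where it was at the start of the episode above 0.02 m).
It fails at once if timer pushed aside by more than 20 mm (distance of timer from where it was at the start of the episode above 0.02 m).
It fails at once if tape roll pushed aside by more than 20 mm (distance of tape_roll from where it was at the start of the episode above 0.02 m).
It also fails if it takes over 67 s, if anything falls off the work surface, if the arm or the gripper's body presses on something with over 40 N, if the wrist force passes 120 N, or if a joint passes its speed limit or range.

## Working session

There is one attempt and no reset: what is moved stays moved. The work goes in short steps, Python scripts to look and compute and a shell command to move; the robot and the scene stay as the last step left them, time stands still between calls to the robot, and variables do not carry over. Pictures are saved under pics/ and viewed, at most 10 in all, crops included, and the job is handed in when it is done.

```bash
mkdir -p pics; cat > h.py <<'E'
import numpy as np, cv2
from plant import ctrl
def cam(n):
    c=ctrl.read_camera(n); K=np.array(c['camera_matrix']); R=np.array(c['rotation'])
    if R.shape!=(3,3):
        from scipy.spatial.transform import Rotation as Q; R=Q.from_quat(R).as_matrix()
    v,u=np.mgrid[0:400,0:640]; d=c['depth']
    P=np.stack([(u-K[0,2])/K[0,0]*d,-(v-K[1,2])/K[1,1]*d,-d],-1)@R.T+np.array(c['xyz'])
    return c,P
def save(n,img,s=1.25):
    cv2.imwrite('pics/'+n,cv2.cvtColor(cv2.resize(img,None,fx=s,fy=s,interpolation=cv2.INTER_CUBIC),cv2.COLOR_RGB2BGR))
E
python3 - <<'E'
from h import *
for n in('scene','top'):
    c,P=cam(n); save(n+'0.png',c['img']); np.savez(n+'0.npz',P=P,img=c['img']); print(n,c['xyz'],c['rotation'],c['camera_matrix'])
print({k:np.round(v,3) for k,v in ctrl.get_state().items()})
E
```

```text
scene [0.25155187 1.37258038 1.16280553] [-0.04160985  0.42904325  0.89613297 -0.10552828] [[432.77334792   0.         318.68537651]
 [  0.         432.77334792 199.77938731]
 [  0.           0.           1.        ]]
top [0.37132218 0.06664332 1.56225759] [-0.04274692  0.03607314  0.71167221 -0.70028144] [[422.13533154   0.         319.70082151]
 [  0.         422.13533154 202.99311859]
 [  0.           0.           1.        ]]
{'time': np.float64(0.1), 'qpos': array([ 1.183,  0.287,  1.578, -0.   ,  1.279, -0.15 ]), 'dq': array([ 0.   , -0.002, -0.003,  0.002,  0.002,  0.   ]), 'joint_efforts': array([ 1.000e-03, -4.073e+01, -2.937e+01, -0.000e+00,  3.000e-03,
       -0.000e+00]), 'eef_pos': array([0.159, 0.655, 0.23 ]), 'tcp_rot': array([ 0.119,  0.993, -0.001, -0.   ]), 'contact_force': array([ 0.292, -0.255, -0.588]), 'wrist_torque': array([-0.006,  0.026,  0.016]), 'finger_force': np.float64(0.0), 'opening': np.float64(0.999)}
```

View pics/scene0.png

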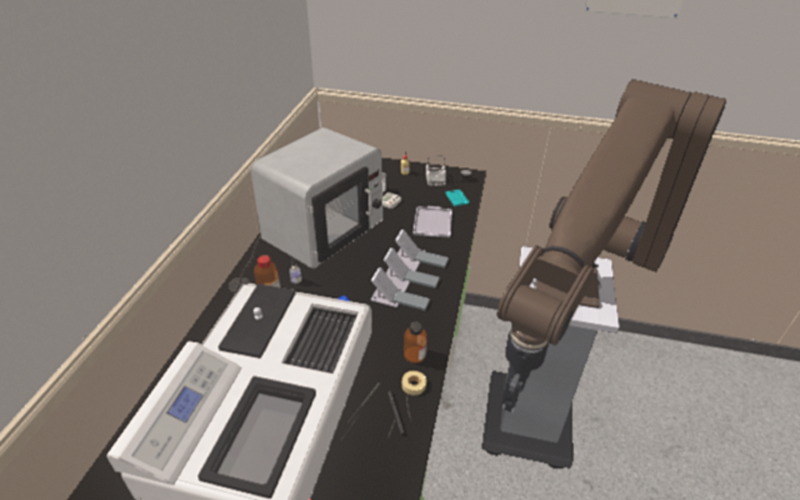

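View pics/top0.png

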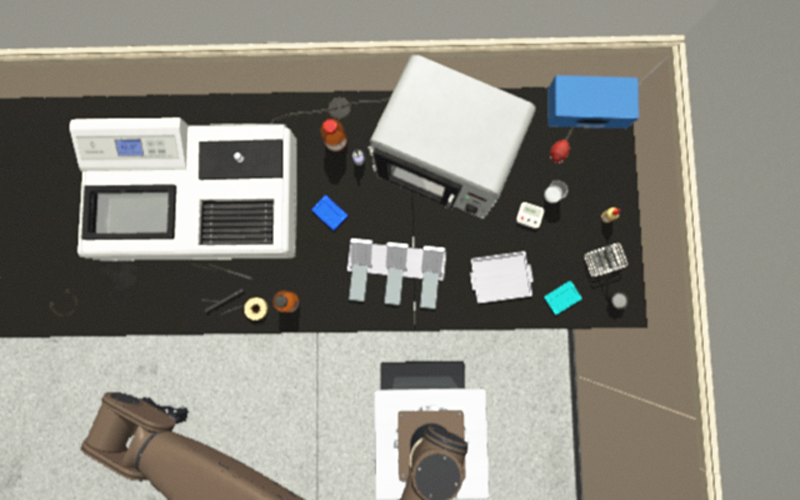

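The stand is at about (397,265) in the top view, with three carriers leaning on it and ledges towards the robot. The tray is at (502,277), the bottle at (286,301), the tape at (256,308) and the timer at (530,214). The blue (330,212) and turquoise (563,297) plates are decoys. Next I'll measure the stand and tray.

```bash
python3 - <<'E'
from h import *
D=np.load('top0.npz'); P=D['P']; img=D['img']
def box(n,u0,u1,v0,v1,z0,z1):
    Q=P[v0:v1,u0:u1].reshape(-1,3); Q=Q[(Q[:,2]>z0)&(Q[:,2]<z1)]
    if len(Q)<5: print(n,len(Q));return
    r=cv2.minAreaRect((Q[:,:2]*1000).astype(np.float32)); print(n,len(Q),np.round(r[0],1),np.round(r[1],1),round(r[2],1),'zmed',np.round(np.median(Q[:,2])*1e3,1), 'zmax',Q[:,2].max().round(4))
Q=P[230:260,180:270,2]; print('table z',np.median(P[175:190,300:312,2]))
box('ledL',277,298,210,245,.006,.02)
box('ledM',305,326,212,247,.006,.02)
box('ledR',333,354,215,250,.006,.02)
for n,a,b in(('cL',276,300),('cM',305,328),('cR',335,360)):
    box(n,a,b,185,225,.03,.1); box(n+'top',a,b,185,225,.066,.1)
box('tray',370,432,196,246,.0015,.02)
box('bottle',215,242,228,255,.09,.15); box('oven',290,430,40,180,.15,.6)
ys,xs=np.mgrid[190:250:4,272:364:6]
for v in range(188,250,4): print(v,np.round(P[v,280:356:6,2]*1e3).astype(int))
save('crop.png',img[170:260,260:450],4)
E
```

```text
table z -0.0008526594771592899
ledL 370 [460.7 202.6] [ 71.3 123.3] 87.6 zmed 11.7 zmax 0.0197
ledM 373 [449.8  98.9] [ 73.9 125.1] 89.0 zmed 11.9 zmax 0.0193
ledR 367 [437.  -6.] [ 70.2 124.7] 88.9 zmed 11.7 zmax 0.0198
cL 226 [557.6 192.6] [59.9 50.7] 83.3 zmed 57.7 zmax 0.0862
cLtop 71 [574.4 191.2] [58.7 17.6] 81.4 zmed 73.8 zmax 0.0862
cM 237 [542.4  89.4] [57.9 56.4] 87.0 zmed 57.3 zmax 0.0847
cMtop 80 [559.9  88.5] [59.5 20.9] 81.9 zmed 73.7 zmax 0.0847
cR 233 [534.  -13.9] [59.9 49.1] 83.2 zmed 58.5 zmax 0.0837
cRtop 85 [545.2 -15. ] [59.7 26.6] 81.3 zmed 73.7 zmax 0.0837
tray 1679 [ 476.7 -217.1] [228.  181.5] 89.0 zmed 4.8 zmax 0.0185
bottle 174 [410.  408.2] [53.1 52.6] 26.4 zmed 99.3 zmax 0.126
oven 11810 [857.1 -67.5] [415.1 484. ] 0.1 zmed 311.3 zmax 0.3221
188 [ 3  1 -4  2 -1 -3 -4 -3 -1 -4 -4  1  2]
192 [ 82  78  73   4  -1 -11   1  -3   2   9   1  -7  -4]
196 [ 2 61 63  0  2 72 79 82 -1 -2 -2  2 -4]
200 [ 5 45 50 -4  0 60 55 68  7  2 67 73 78]
204 [ 9 30 36  8 10 50 43 45  3  1 57 56 58]
208 [-2 20 20  5  7 29 26 33  9  4 43 40 49]
212 [ 1 13 14 -1  5  8  9 16  6  3 29 24 33]
216 [-8 11 10  8  0  5 14 11  4  3 12  9 19]
220 [-6 16 14 -4  4  6 14  3  5  1 15  8  7]
224 [  1  10  16 -10  -6  14  13   0  -2   4  11  12   2]
228 [  14 1562    8   -3   -6    5   19    3    3    0   14    5   -4]
232 [12 11 -2  1 -4 16 14 -3  0 -2  9 11 -6]
236 [10  6 -2  0  1 10  9  0  1  1 16  7 -3]
240 [ 7  1 -1  2 -6 12  9 -8 -2  4 15 10  2]
244 [ 0 -2 -5 -3 -2  7  3 -1 -3  6 18 17  2]
248 [-3  0 -5 -2  0  2  6  5 -2  6  2 -5 -1]
```

View pics/crop.png

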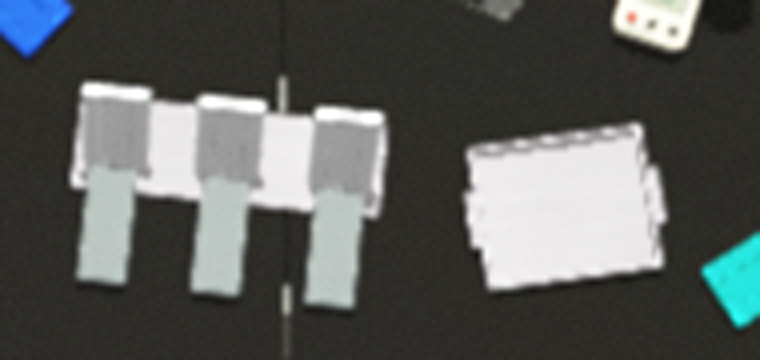

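The crop shows three carriers with faces at (115,130), (230,140) and (345,150), their ledges below them, and the tray at (565,210) with its lugs. I'll refine the poses by projecting colour segments onto known planes.

```bash
python3 - <<'E'
from h import *
c,P=cam('top'); K=c['camera_matrix']
img=c['img'].astype(int)
from scipy.spatial.transform import Rotation as Q
R=np.array(c['rotation']); R=R if R.shape==(3,3) else Q.from_quat(R).as_matrix()
X=np.array(c['xyz'])
def plane(u,v,z):
    d=np.stack([(u-K[0,2])/K[0,0],-(v-K[1,2])/K[1,1],-np.ones_like(u,float)],-1)@R.T
    return (X+d*((z-X[2])/d[...,2])[...,None])*1e3
for p in((288,230),(316,234),(288,202),(300,205),(400,222),(290,193),(305,230)): print(p,img[p[1],p[0]],end=' ')
print()
def rect(n,m,z,u0,u1,v0,v1):
    mm=np.zeros(m.shape,np.uint8); mm[v0:v1,u0:u1]=m[v0:v1,u0:u1]
    k,l,s,_=cv2.connectedComponentsWithStats(mm); i=1+np.argmax(s[1:,4])
    v,u=np.where(l==i); W=plane(u.astype(float),v.astype(float),z)[:,:2]
    r=cv2.minAreaRect(W.astype(np.float32)); print(n,len(W),'mean',W.mean(0).round(1),'rect',np.round(r,1) if 0 else (np.round(r[0],1),np.round(r[1],1),round(r[2],1)))
    e=np.linalg.eigh(np.cov(W.T))[1][:,1]; print('   major axis deg',np.degrees(np.arctan2(e[1],e[0])).round(1))
r,g,b=img[...,0],img[...,1],img[...,2]
led=(g-r>6)&(r>110)
for n,a,bb in(('L',276,300),('M',304,328),('R',332,356)): rect('ledge'+n,led,.012,a,bb,205,252)
# carrier top faces: bright
br=(r>235)
for n,a,bb in(('L',276,300),('M',304,328),('R',332,360)): rect('edge'+n,br,.073,a,bb,186,206)
rect('tray',(r>120),.008,370,432,190,250)
rect('bottle',(r>90)&(r-b>40),.1,215,242,228,255)
E
```

```text
(288, 230) [188 198 194] (316, 234) [188 196 195] (288, 202) [154 155 155] (300, 205) [235 232 233] (400, 222) [235 232 234] (290, 193) [248 249 248] (305, 230) [46 44 40] 
ledgeL 334 mean [462.  203.8] rect (array([462.6, 203.3]), array([ 45.2, 103.4]), 83.0)
   major axis deg 173.8
ledgeM 330 mean [448.9  99.7] rect (array([449.8, 100.1]), array([ 44.4, 103. ]), 85.3)
   major axis deg 173.6
ledgeR 330 mean [436.6  -4.1] rect (array([437.6,  -4.4]), array([ 44.8, 102.7]), 83.0)
   major axis deg 173.3
edgeL 36 mean [577.6 191.4] rect (array([577.7, 190. ]), array([53.6,  8.1]), 84.2)
   major axis deg 84.6
edgeM 37 mean [564.8  86.4] rect (array([565. ,  86.7]), array([53.8,  7.9]), 83.3)
   major axis deg 83.3
edgeR 38 mean [552.5 -16.5] rect (array([552.7, -16.2]), array([53.6,  8.2]), 83.3)
   major axis deg 83.4
tray 1687 mean [ 472.9 -217.3] rect (array([ 473. , -216.8]), array([133.1, 182.4]), 6.8)
   major axis deg 96.6
bottle 207 mean [409.  394.8] rect (array([408.3, 396.9]), array([66.2, 55.1]), 89.1)
   major axis deg 122.4
```

```bash
cat >> h.py <<'E'
O=np.array([501.2,93.6]); A=np.radians(-6.8); EX=np.array([np.cos(A),np.sin(A)]); EY=np.array([-EX[1],EX[0]])
def stand(w): w=np.asarray(w)[...,:2]*1e3-O; return np.stack([w@EX,w@EY],-1)
E
python3 - <<'E'
from h import *
P=np.load('top0.npz')['P']; S=stand(P); z=P[...,2]
P2=np.load('scene0.npz')['P']; S2=stand(P2)
for n,s,zz,w in(('top',S,z,P),('scene',S2,P2[...,2],P2)):
  for lo,hi in((-160,-110),(-110,-60),(-60,0),(0,60),(60,160)):
    m=(zz>.12)&(zz<.5)&(s[...,1]>lo)&(s[...,1]<hi)&(s[...,0]>60)&(s[...,0]<400)
    if m.any(): print(n,lo,hi,'nearest x',np.percentile(s[m][:,0],1).round(),m.sum())
  m=(w[...,1]>.38)&(w[...,1]<.9)&(zz>.03)&(zz<.4)&(w[...,0]>.44)&(w[...,0]<.8)
  print(n,'bath minx',np.percentile(w[m][:,0],1),'miny',np.percentile(w[m][:,1],1),'z',np.percentile(zz[m],[50,90,99]))
E
python3 -m pendant '[{"dz":0,"dx":0}]' 0 40
```

```text
top -160 -110 nearest x 176.0 1271
top -110 -60 nearest x 204.0 1186
top -60 0 nearest x 222.0 1312
top 0 60 nearest x 242.0 1148
top 60 160 nearest x 258.0 304
top bath minx 0.5384610261835777 miny 0.38281614807953895 z [0.14402041 0.16245    0.1689878 ]
scene -160 -110 nearest x 174.0 680
scene -110 -60 nearest x 202.0 665
scene -60 0 nearest x 220.0 835
scene 0 60 nearest x 241.0 1009
scene 60 160 nearest x 257.0 1165
scene bath minx 0.5383542083891054 miny 0.39739811735356156 z [0.14607109 0.16443126 0.16903831]$[0]: bad value
```

```bash
python3 -m pendant '[{"dx":-15,"dy":-9,"dz":2,"twist":-2},{"dx":-55.4,"dy":-34.9,"dz":3,"twist":-6.9},{"dx":-55.4,"dy":-34.9,"dz":3,"twist":-6.9},{"dx":-55.4,"dy":-34.9,"dz":3,"twist":-6.9},{"dx":-55.4,"dy":-34.9,"dz":3,"twist":-6.9},{"dx":-55.4,"dy":-34.9,"dz":3,"twist":-6.9},{"dx":-55.4,"dy":-34.9,"dz":3,"twist":-6.9},{"dx":-55.4,"dy":-34.9,"dz":3,"twist":-6.9},{"dx":-55.4,"dy":-34.9,"dz":3,"twist":-6.9},{"dx":-55.4,"dy":-34.9,"dz":3,"twist":-6.9}]' 0 40
```

```text
time: 1.4
eef_pos: [0.5949, 0.2066, 0.2022]
tcp_rot: [0.059, 0.998, 0.0, -0.0]
contact_force: [1.4, 0.5, -0.2]
opening: 0.001
finger_force: 0.0
```

```bash
python3 -m pendant '[{"dx":-2.2,"dy":-1.8},{"dx":-2.2,"dy":-1.8,"dz":6},{"dx":-2.2,"dy":-1.8,"dz":12},{"dx":-2.2,"dy":-1.8,"dz":14},{"dx":-2.2,"dy":-1.8,"dz":14}]'; python3 -c "
from h import *
s=ctrl.get_state(); print(stand(s['eef_pos']),s['eef_pos'])"
```

```text
[ 79.67797516 123.32970554] [0.59492021 0.20662796 0.20219198]$[0]: bad value
```

```bash
python3 -m pendant '[{"dx":-2.2,"dy":-1.8,"dz":0,"twist":0},{"dx":-2.2,"dy":-1.8,"dz":6,"twist":0},{"dx":-2.2,"dy":-1.8,"dz":12,"twist":0},{"dx":-2.2,"dy":-1.8,"dz":14,"twist":0},{"dx":-2.2,"dy":-1.8,"dz":14,"twist":0}]'; python3 -c "
from h import *
s=ctrl.get_state(); print(stand(s['eef_pos']),s['eef_pos'])"
```

```text
time: 2.02
eef_pos: [0.6127, 0.1883, 0.0615]
tcp_rot: [0.058, 0.998, -0.0, -0.001]
contact_force: [-0.0, -1.1, -0.1]
opening: 0.0
finger_force: 0.0
[ 99.4696765  107.24373821] [0.61266804 0.18831173 0.06145801]
```

```bash
python3 -m pendant '[{"dx":2,"dy":-0.2,"dz":0,"twist":0},{"dx":2.8,"dy":-0.2,"dz":0,"twist":0},{"dx":3.5,"dy":-0.2,"dz":0,"twist":0},{"dx":4.2,"dy":-0.2,"dz":0,"twist":0},{"dx":4.9,"dy":-0.2,"dz":0,"twist":0},{"dx":5.6,"dy":-0.2,"dz":0,"twist":0},{"dx":6.3,"dy":-0.2,"dz":0,"twist":0},{"dx":7.0,"dy":-0.2,"dz":0,"twist":0},{"dx":7.6,"dy":-0.2,"dz":0,"twist":0},{"dx":8.2,"dy":-0.2,"dz":0,"twist":0}]'; python3 - <<'E'
from h import *
c,P=cam('top'); S=stand(P)
save('t1.png',c['img'][170:260,250:450],4)
m=(abs(S[...,1]-105)<20)
for x in range(-110,90,10):
    k=m&(abs(S[...,0]-x)<5); print(x,np.round(np.percentile(P[k][:,2]*1e3,[20,50,80])),end=';')
E
```

```text
time: 3.28
eef_pos: [0.5316, 0.1955, 0.0625]
tcp_rot: [0.059, 0.998, -0.0, -0.0]
contact_force: [0.2, -1.5, 0.4]
opening: 0.002
finger_force: 0.1
-110 [449. 457. 461.];-100 [436. 448. 454.];-90 [422. 440. 446.];-80 [404. 430. 438.];-70 [403. 421. 430.];-60 [395. 412. 420.];-50 [395. 406. 416.];-40 [393. 399. 405.];-30 [392. 395. 398.];-20 [323. 329. 335.];-10 [332. 338. 341.];0 [342. 345. 347.];10 [346. 347. 350.];20 [346. 348. 351.];30 [344. 346. 348.];40 [338. 342. 346.];50 [329. 334. 337.];60 [321. 326. 329.];Traceback (most recent call last):
  File "<stdin>", line 6, in <module>
    return _quantile_unchecked(
        a, q, axis, out, overwrite_input, method, keepdims, weights)
    return _ureduce(a,
                    func=_quantile_ureduce_func,
    ...<5 lines>...
                    overwrite_input=overwrite_input,
                    method=method)
    r = func(a, **kwargs)
    result = _quantile(arr,
                       quantiles=q,
    ...<2 lines>...
                       out=out,
                       weights=wgt)
    slices_having_nans = np.isnan(arr[-1, ...])
                                  ~~~^^^^^^^^^
IndexError: index -1 is out of bounds for axis 0 with size 0
```

View pics/t1.png

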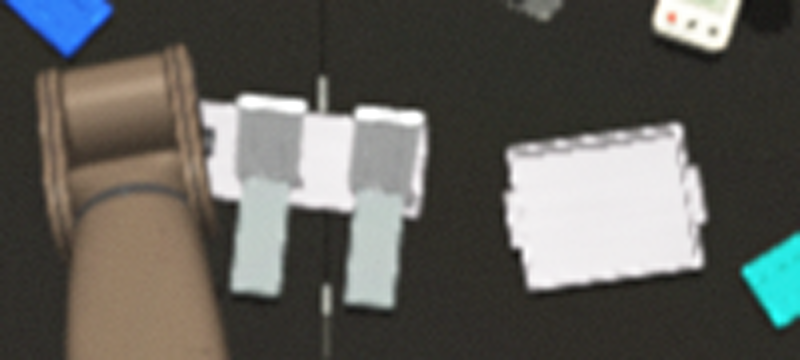

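The view is blocked by the arm over the left place. The middle and right carriers and the tray are unchanged. I'll finish the push, then lift and go behind the middle carrier.

```bash
python3 -m pendant '[{"dx":0.7,"dy":0,"dz":0,"twist":0},{"dx":1.4,"dy":0,"dz":0,"twist":0},{"dx":2,"dy":0,"dz":0,"twist":0},{"dx":2.4,"dy":0,"dz":0,"twist":0},{"dx":2.4,"dy":0,"dz":-5,"twist":0},{"dx":-2,"dy":-2,"dz":-9,"twist":0},{"dx":-6,"dy":-6,"dz":-9,"twist":0},{"dx":-8.2,"dy":-10.5,"dz":-9,"twist":0},{"dx":-8.2,"dy":-10.5,"dz":-9,"twist":0}]'; python3 - <<'E'
from h import *
s=ctrl.get_state(); print(stand(s['eef_pos']))
c,P=cam('scene'); 
save('s1.png',c['img'][170:270,270:400],5)
S=stand(P); k=(abs(S[...,1]-105)<35)&(P[...,2]>.015)&(P[...,2]<.1)&(S[...,0]<80)&(S[...,0]>-120)
print(k.sum(),np.percentile(P[k][:,2],[5,50,95]),np.percentile(S[k],[2,50,98],axis=0))
E
```

```text
time: 4.45
eef_pos: [0.6023, 0.0786, 0.1527]
tcp_rot: [0.061, 0.998, -0.0, 0.0]
contact_force: [0.6, 0.8, -0.0]
opening: -0.0
finger_force: 0.0
[102.1120518   -2.89731497]
373 [0.01640761 0.02333773 0.03594397] [[-90.35231034  73.78962312]
 [-24.40742958 107.17081798]
 [ 49.65245918 134.02741569]]
```

View pics/s1.png

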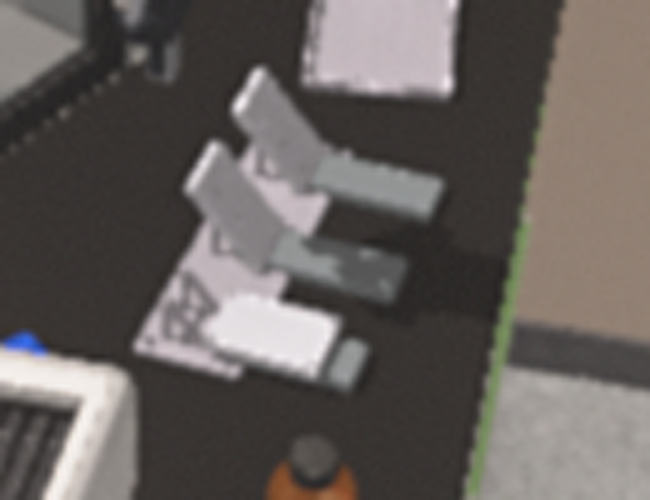

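The left carrier lies flat on its ledge at (275,335), and its underside is plain with no cross. Next is the middle one.

```bash
python3 -m pendant '[{"dx":0,"dy":0.3,"dz":5,"twist":0},{"dx":0,"dy":0.3,"dz":9,"twist":0},{"dx":1,"dy":0.3,"dz":9,"twist":0},{"dx":2.2,"dy":0.3,"dz":9,"twist":0},{"dx":3,"dy":0.3,"dz":9,"twist":0},{"dx":3.8,"dy":0.3,"dz":9,"twist":0},{"dx":4.6,"dy":0.3,"dz":9,"twist":0},{"dx":5.4,"dy":0.3,"dz":9,"twist":0},{"dx":6.2,"dy":0.3,"dz":9,"twist":0},{"dx":7,"dy":0.3,"dz":9,"twist":0}]'
python3 -m pendant '[{"dx":0.7,"dy":0,"dz":0,"twist":0},{"dx":1.4,"dy":0,"dz":0,"twist":0},{"dx":2.1,"dy":0,"dz":0,"twist":0},{"dx":2.8,"dy":0,"dz":0,"twist":0},{"dx":3.4,"dy":0,"dz":0,"twist":0},{"dx":3.4,"dy":0,"dz":-5,"twist":0},{"dx":-1,"dy":-2,"dz":-9,"twist":0},{"dx":-5,"dy":-6,"dz":-9,"twist":0},{"dx":-6.8,"dy":-10.5,"dz":-9,"twist":0},{"dx":-6.8,"dy":-10.5,"dz":-9,"twist":0}]'
python3 - <<'E'
from h import *
s=ctrl.get_state(); print(stand(s['eef_pos']))
c,P=cam('scene'); S=stand(P); np.savez('s2.npz',img=c['img'])
for y in(105,0):
  k=(abs(S[...,1]-y)<35)&(P[...,2]>.015)&(P[...,2]<.1)&(S[...,0]<80)&(S[...,0]>-120)
  print(k.sum(),np.percentile(P[k][:,2],[5,50,95]),np.percentile(S[k],[2,50,98],axis=0).ravel())
E
```

```text
time: 5.75
eef_pos: [0.5311, 0.0928, 0.0622]
tcp_rot: [0.059, 0.998, -0.0, -0.0]
contact_force: [-0.1, -0.6, -0.0]
opening: -0.002
finger_force: 0.1
time: 7.0
eef_pos: [0.588, -0.0223, 0.1527]
tcp_rot: [0.061, 0.998, -0.0, 0.0]
contact_force: [-0.4, 0.4, -0.5]
opening: 0.001
finger_force: 0.0
[  99.86352168 -104.81545679]
376 [0.01733312 0.02339197 0.03573791] [-86.65478544  74.34694174 -24.8111629  107.0210338   48.92104819
 134.63896524]
345 [0.01592835 0.0233761  0.0329289 ] [-93.47583063 -30.24652148 -24.97825926   4.24148788  48.69501768
  31.40630733]
```

Same for the right one; the oven clearance is fine.

```bash
python3 -m pendant '[{"dx":0,"dy":0,"dz":5,"twist":0},{"dx":0,"dy":0,"dz":9,"twist":0},{"dx":1,"dy":0,"dz":9,"twist":0},{"dx":2.2,"dy":0,"dz":9,"twist":0},{"dx":3,"dy":0,"dz":9,"twist":0},{"dx":3.8,"dy":0,"dz":9,"twist":0},{"dx":4.6,"dy":0,"dz":9,"twist":0},{"dx":5.4,"dy":0,"dz":9,"twist":0},{"dx":6.2,"dy":0,"dz":9,"twist":0},{"dx":7,"dy":0,"dz":9,"twist":0}]'
python3 -m pendant '[{"dx":0.7,"dy":0,"dz":0,"twist":0},{"dx":1.4,"dy":0,"dz":0,"twist":0},{"dx":2.1,"dy":0,"dz":0,"twist":0},{"dx":2.8,"dy":0,"dz":0,"twist":0},{"dx":3.4,"dy":0,"dz":0,"twist":0},{"dx":3.4,"dy":0,"dz":-5,"twist":0},{"dx":-1,"dy":-4,"dz":-10,"twist":0},{"dx":-3,"dy":-10,"dz":-10,"twist":0},{"dx":-3,"dy":-16,"dz":-10,"twist":0},{"dx":-3,"dy":-16,"dz":-10,"twist":0}]' 100
python3 - <<'E'
from h import *
s=ctrl.get_state(); print(stand(s['eef_pos']))
c,P=cam('scene'); S=stand(P); save('s3.png',c['img'][150:260,270:400],5); 
for y in(105,0,-105):
  k=(abs(S[...,1]-y)<35)&(P[...,2]>.015)&(P[...,2]<.1)&(S[...,0]<80)&(S[...,0]>-120)
  print(k.sum(),np.percentile(P[k][:,2],[5,50,95]),np.percentile(S[k],[2,50,98],axis=0).ravel())
c,P=cam('top'); np.savez('t3.npz',P=P,**c); save('t3.png',c['img'][170:260,250:450],4)
E
```

```text
time: 8.3
eef_pos: [0.5168, -0.0112, 0.0622]
tcp_rot: [0.059, 0.998, 0.0, -0.0]
contact_force: [0.1, 0.4, 0.3]
opening: 0.001
finger_force: 0.0
time: 9.55
eef_pos: [0.5286, -0.1771, 0.163]
tcp_rot: [0.061, 0.998, -0.0, 0.0]
contact_force: [0.1, 0.6, -0.1]
opening: 0.998
finger_force: 0.0
[  59.27802608 -265.5608543 ]
384 [0.01632656 0.02329384 0.03554663] [-91.82939683  74.37563494 -25.90982333 105.90296975  48.99885345
 134.63059982]
332 [0.01661961 0.02345275 0.03609467] [-92.97356335 -28.75718765 -24.88655528   4.15797292  49.31952874
  30.55732569]
294 [0.01707022 0.02304685 0.03692001] [ -84.77245091 -133.20726313  -22.22970056 -100.93111127   48.68688427
  -72.86052942]
```

View pics/s3.png

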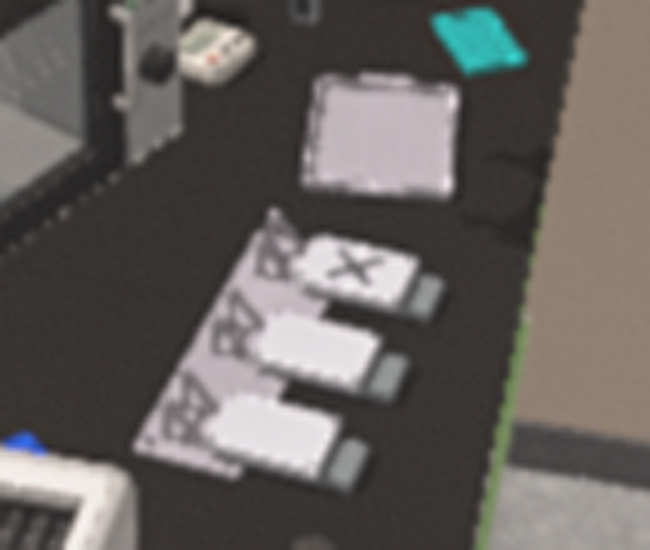

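View pics/t3.png

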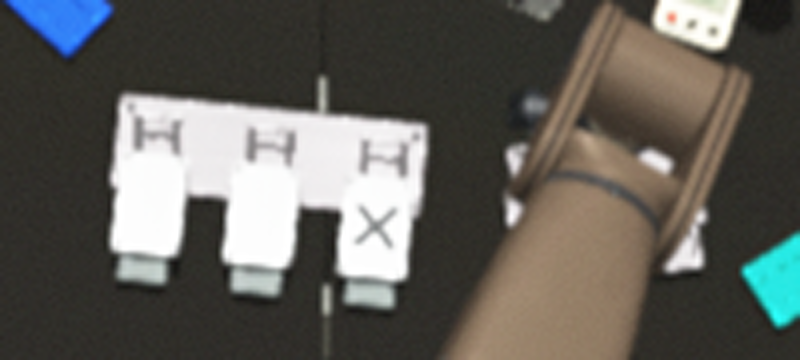

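All three carriers lie underside up. The cross is on the right one: (355,265) in the scene crop and (376,228) in the top crop. It is the only one marked, and it's bare metal rather than one of the blue or turquoise plates. Now its exact pose.

```bash
python3 - <<'E'
from h import *
from scipy.spatial.transform import Rotation as Q
c=np.load('t3.npz'); K=c['camera_matrix']; R=c['rotation']; R=R if R.shape==(3,3) else Q.from_quat(R).as_matrix(); X=c['xyz']
img=c['img'].astype(int)
print([img[v,u].tolist() for u,v in((340,222),(344,226),(335,218),(350,212),(343,243),(350,236))])
for n,a,b in(('L',276,300),('M',304,328),('R',333,356)):
    m=np.zeros((400,640),np.uint8); m[208:246,a:b]=(img[208:246,a:b].min(-1)>242)
    m=cv2.morphologyEx(m,cv2.MORPH_CLOSE,np.ones((7,7),np.uint8))
    m=cv2.morphologyEx(m,cv2.MORPH_OPEN,np.ones((5,5),np.uint8))
    v,u=np.where(m); d=np.stack([(u-K[0,2])/K[0,0],-(v-K[1,2])/K[1,1],-np.ones(len(u))],-1)@R.T
    W=(X+d*((.022-X[2])/d[:,2])[:,None])[:,:2]
    r=cv2.minAreaRect((W*1e3).astype(np.float32)); print(n,len(W),W.mean(0).round(4),r,'stand mean',stand(W).mean(0).round(1))
s=ctrl.get_state(); print(s['eef_pos'],s['qpos'].round(2))
E
```

```text
[[171, 173, 173], [137, 139, 139], [242, 240, 240], [142, 138, 140], [194, 205, 200], [255, 255, 255]]
L 388 [0.4838 0.2009] ((483.4730529785156, 200.46273803710938), (58.552860260009766, 87.96075439453125), 89.04949951171875) stand mean [-30.  104.4]
M 386 [0.4706 0.0985] ((470.82879638671875, 98.17413330078125), (58.453880310058594, 87.76124572753906), 89.05876922607422) stand mean [-30.9   1.2]
R 425 [ 0.4616 -0.006 ] ((460.9370422363281, -7.045627593994141), (62.1712646484375, 96.47803497314453), 84.11392974853516) stand mean [ -27.5 -103.6]
[ 0.52825377 -0.17435434  0.16218803] [-0.5   0.09  1.93  0.    1.12 -1.95]
```

```bash
python3 -m pendant '[{"dx":4,"dy":5,"dz":0,"twist":0},{"dx":8,"dy":11,"dz":0,"twist":0},{"dx":9.7,"dy":15.9,"dz":0,"twist":0},{"dx":9.7,"dy":15.9,"dz":4,"twist":0},{"dx":9.7,"dy":15.9,"dz":9,"twist":0},{"dx":9.7,"dy":15.9,"dz":9,"twist":0},{"dx":9.7,"dy":15.9,"dz":9,"twist":0}]' 100; python3 -c "
from h import *
s=ctrl.get_state(); print(stand(s['eef_pos']),s['eef_pos'])"
```

```text
time: 10.52
eef_pos: [0.4517, -0.0039, 0.0738]
tcp_rot: [0.058, 0.998, -0.0, 0.001]
contact_force: [0.3, -0.3, -1.0]
opening: 0.996
finger_force: 0.0
[ -37.66187553 -102.6387739 ] [ 0.45165022 -0.00385745  0.07377118]
```

```bash
python3 -m pendant '[{"dx":0,"dy":-0.2,"dz":2,"twist":0},{"dx":0,"dy":-0.2,"dz":4,"twist":0},{"dx":0,"dy":-0.2,"dz":5.6,"twist":0},{"dx":0,"dy":-0.2,"dz":6.4,"twist":0},{"dx":0,"dy":-0.2,"dz":6.4,"twist":0},{"dx":0,"dy":-0.2,"dz":6.4,"twist":0}]' 100
python3 -m pendant '[{"dx":0,"dy":0,"dz":0.01,"twist":0},{"dx":0,"dy":0,"dz":0.01,"twist":0},{"dx":0,"dy":0,"dz":0.01,"twist":0},{"dx":0,"dy":0,"dz":0.01,"twist":0},{"dx":0,"dy":0,"dz":0.01,"twist":0},{"dx":0,"dy":0,"dz":0.01,"twist":0}]' 0 50
```

```text
time: 11.28
eef_pos: [0.4514, -0.0065, 0.0092]
tcp_rot: [0.059, 0.998, -0.0, 0.001]
contact_force: [-0.4, -0.2, -0.9]
opening: 1.001
finger_force: 0.0
time: 12.02
eef_pos: [0.4516, -0.0065, 0.0094]
tcp_rot: [0.059, 0.998, -0.0, 0.001]
contact_force: [-2.1, 0.3, 5.9]
opening: 0.68
finger_force: 54.3
```

```bash
python3 -m pendant '[{"dx":0,"dy":0,"dz":-0.5,"twist":0},{"dx":0,"dy":0,"dz":-1.5,"twist":0},{"dx":0,"dy":0,"dz":-3,"twist":0},{"dx":0,"dy":0,"dz":-4,"twist":0},{"dx":0,"dy":0,"dz":-4,"twist":0},{"dx":0,"dy":0,"dz":-4,"twist":0}]'
python3 -m pendant '[{"dx":-0.5,"dy":-2,"dz":0,"twist":-1},{"dx":-1,"dy":-5,"dz":0,"twist":-3},{"dx":-1.8,"dy":-9,"dz":0,"twist":-6},{"dx":-2.6,"dy":-13,"dz":0,"twist":-9},{"dx":-3.2,"dy":-17,"dz":0,"twist":-11.5},{"dx":-3.8,"dy":-20,"dz":0,"twist":-13.5},{"dx":-3.8,"dy":-20.8,"dz":0,"twist":-13.5},{"dx":-3.8,"dy":-20.8,"dz":0,"twist":-13.5},{"dx":-3.8,"dy":-20.8,"dz":0,"twist":-13.5}]'
python3 - <<'E'
from h import *
c,P=cam('scene'); save('s4.png',c['img'][120:230,270:420],5)
E
```

```text
time: 12.78
eef_pos: [0.4505, -0.0064, 0.0483]
tcp_rot: [0.059, 0.998, 0.0, -0.0]
contact_force: [0.7, -0.5, -1.8]
opening: 0.682
finger_force: 53.7
time: 13.9
eef_pos: [0.4637, -0.2161, 0.0479]
tcp_rot: [-0.059, 0.998, 0.001, -0.001]
contact_force: [-0.1, -0.3, -0.2]
opening: 0.685
finger_force: 53.8
```

View pics/s4.png

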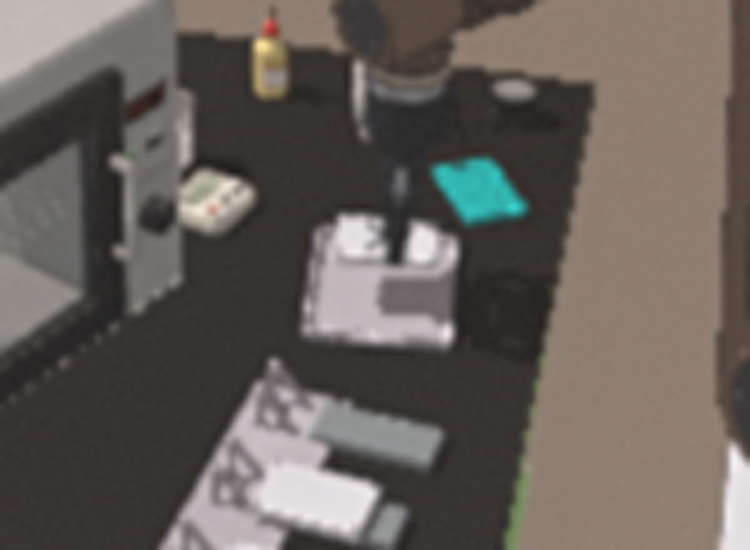

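The carrier is held level over the tray with its cross up, at about (385,240). Lowering it now, watching the force.

```bash
python3 -m pendant '[{"dx":0,"dy":0,"dz":1.5,"twist":0},{"dx":0,"dy":0,"dz":3,"twist":0},{"dx":0,"dy":0,"dz":3.8,"twist":0},{"dx":0,"dy":0,"dz":4.2,"twist":0},{"dx":0,"dy":0,"dz":4.4,"twist":0},{"dx":0,"dy":0,"dz":4.4,"twist":0},{"dx":0,"dy":0,"dz":4.4,"twist":0}]'
```

```text
time: 14.82
eef_pos: [0.4645, -0.2177, 0.0048]
tcp_rot: [-0.059, 0.998, -0.0, 0.0]
contact_force: [0.7, -0.6, -1.4]
opening: 0.683
finger_force: 53.8
```

```bash
python3 -m pendant '[{"dx":0,"dy":0,"dz":0.1,"twist":0},{"dx":0,"dy":0,"dz":0.2,"twist":0},{"dx":0,"dy":0,"dz":0.3,"twist":0},{"dx":0,"dy":0,"dz":0.3,"twist":0}]'
```

```text
time: 15.32
eef_pos: [0.4641, -0.2174, 0.0014]
tcp_rot: [-0.059, 0.998, 0.0, -0.0]
contact_force: [-0.1, -0.9, -0.9]
opening: 0.687
finger_force: 53.9
```

```bash
python3 -m pendant '[{"dx":0,"dy":0,"dz":0.05,"twist":0},{"dx":0,"dy":0,"dz":0.1,"twist":0},{"dx":0,"dy":0,"dz":0.15,"twist":0},{"dx":0,"dy":0,"dz":0.15,"twist":0}]'
```

```text
time: 15.82
eef_pos: [0.4642, -0.2174, 0.0013]
tcp_rot: [-0.059, 0.998, 0.0, -0.001]
contact_force: [-4.7, 3.1, 10.8]
opening: 0.679
finger_force: 55.0
```

Contact with the floor. Releasing and lifting off.

```bash
python3 -m pendant '[{"dx":0,"dy":0,"dz":-0.1,"twist":0},{"dx":0,"dy":0,"dz":-0.1,"twist":0},{"dx":0,"dy":0,"dz":-0.1,"twist":0},{"dx":0,"dy":0,"dz":-0.1,"twist":0},{"dx":0,"dy":0,"dz":-0.1,"twist":0}]' 95
python3 -m pendant '[{"dx":0,"dy":0,"dz":-1,"twist":0},{"dx":0,"dy":0,"dz":-3,"twist":0},{"dx":0,"dy":0,"dz":-8,"twist":0},{"dx":0,"dy":0,"dz":-14,"twist":0},{"dx":0,"dy":5,"dz":-17,"twist":0},{"dx":0,"dy":11,"dz":-17,"twist":0},{"dx":0,"dy":17,"dz":-17,"twist":0},{"dx":0,"dy":22,"dz":-17,"twist":0},{"dx":0,"dy":22,"dz":-17,"twist":0},{"dx":0,"dy":22,"dz":-17,"twist":0}]'
python3 - <<'E'
from h import *
a=cam('scene'); b=cam('top')
save('end.png',np.vstack([a[0]['img'][120:280,260:430],b[0]['img'][165:260,270:440]]),2.3)
P=b[1]; w=P[...,:2]*1e3-[473,-217]; 
k=(abs(w)<[[25,25]]).all(-1); Q=P[k]; A=np.c_[Q[:,:2]-Q[:,:2].mean(0),np.ones(len(Q))]; f=np.linalg.lstsq(A,Q[:,2],rcond=None)[0]
print('top z mm, tilt deg',f[2]*1e3,np.degrees(np.hypot(*f[:2])),k.sum())
E
```

```text
time: 16.45
eef_pos: [0.4641, -0.2174, 0.0008]
tcp_rot: [-0.059, 0.998, 0.0, -0.0]
contact_force: [0.2, -0.4, 0.3]
opening: 0.945
finger_force: 0.0
time: 17.7
eef_pos: [0.4384, 0.0009, 0.1715]
tcp_rot: [-0.059, 0.998, -0.0, 0.001]
contact_force: [-0.4, 0.5, -0.3]
opening: 0.951
finger_force: 0.0
top z mm, tilt deg 13.438347585949602 1.0555194346869232 176
```

View pics/end.png

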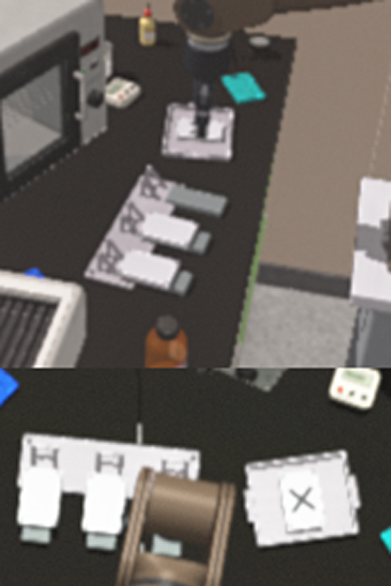

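The top view shows the crossed carrier lying flat in the tray at (302,498), top at 13 mm and tilt about 1°. The other two lie underside up on their ledges and the robot is clear of everything. Handing in.

```bash
python3 -c "
from plant import ctrl
print(ctrl.sign_off())"
```

```text
the job is handed in; nothing more can be done
None
```

I handed the job in at about 18 s (no verdict came back): the carrier with the cross lies flat in the tray, underside up, the other two lie underside up on their ledges, and the robot never went near the bottle, timer or tape roll.

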